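# Take the pile off the art book and put each thing in its place

## Task

Four things have been left piled up on the big cream art book, two on top of the other two. Take the pile apart and set each gently (never dropped) in the middle of its own place: the dark remote control, buttons up, lengthwise on the grey slate slab, the red-brown lava rock on the round beige stone dish, the orange glasses case, right way up, lengthwise in the light wooden tray, and the blue playing-card box squarely on top of the pile of flat game boxes, however high that pile is. Leave the amber candle glass and the blue mug where they stand, and let go of everything.

Things in the scene. Friction and masses are not known exactly. Their poses are not given: they have to be found in the camera images.
- remote_mid (a point): centre (half-way up) of the dark grey remote control, loose, a bar 165 long (its x) by 46 wide (its y) by 20 high (z up, buttons on top); about 0.13 kg. Starts lying on either the glasses case or the card box. Grasp across its 46 mm width.
- rock_mid (a point): centre (half-way up) of the red-brown lava rock, loose, a roughly round lump with a flat underside (42 wide), at most 60 wide and 44 high, widest 10 to 28 above its underside; about 0.1 kg. Starts on the other of the glasses case and the card box; it may be grasped at any yaw.
- case_mid (a point): centre (half-way up) of the orange hard glasses case, loose, a closed flat-topped box 160 long (x) by 64 wide (y) by 30 high (z up) with edges rounded 6; about 0.16 kg. Lies on the art book (a cream book lying flat, 222 by 292, its top 28 above the table, fixed), with the rock or the remote on top of it. Beside it, about 150 centre to centre, lies the card box.
- cards_mid (a point): centre (half-way up) of the blue playing-card box, loose, 94 long (x) by 64 wide (y) by 30 high (z up); about 0.2 kg. Lies on the art book beside the glasses case, its length about parallel to the case's, with the rock or the remote on top of it.
- slate_top (a point): place for the remote: centre of the top face of the grey slate slab, 190 long (x) by 74 wide (y), 8 thick, flat, without rim, fixed on the table. The remote's length goes along its x, either way round.
- dish_top (a point): place for the rock: centre of the flat top of the round beige stone dish, 120 in diameter, 14 thick, without rim, fixed on the table.
- case_tray_top (a point): place for the glasses case: centre of the floor of the light wooden tray, floor 8 above the table, 200 long (x) by 92 wide (y), with a lip 6 thick and 8 high above the floor at each end only (188 between the lips); the long sides are open; fixed on the table. The case's length goes along its x, either way round.
- pile_top (a point): place for the card box: centre of the top face of the fixed pile of flat game boxes (the top one yellow, fewer or more of green, cream and red below), 106 long (x) by 78 wide (y). Its height above the table differs from start to start, 22 to 56. The card box's length goes along its x, either way round.
- candle_mid (a point): bystander, to be left alone: centre of the candle in an amber glass, cream wax on top, loose, 68 in diameter, 70 high, standing on the table nearer the robot than the book.
- mug_mid (a point): bystander, to be left alone: centre of the blue mug, loose, 76 in diameter without its handle, 88 high, standing on the table nearer the robot than the book.
Not all that is in view belongs to the job. What is meant by the part that bears remote_mid is not purple, and is the smaller of those in its own colour.

How it is judged:
At the end, for the whole second after the job is handed in: Remote on slate, rock on dish, glasses case in tray, card box on pile: each at rest on the top face, centre within 15 mm of the middle of its place seen from above; remote, case and card box flat, right way up (0.12 rad), length within 0.17 rad of the place's length (horizontal distance between remote_mid and slate_top below 0.015 m and z of remote_mid in the frame of slate_top between 0.006 and 0.014 m and linear speed of each of remote, rock, case, cards below 0.02 m/s and angle between the x axis of remote_mid and the x axis of slate_top, either way round below 0.17 rad and angle between each of remote_mid, case_mid, cards_mid's own z axis and vertical below 0.12 rad and horizontal distance between rock_mid and dish_top below 0.015 m and z of rock_mid in the frame of dish_top between 0.012 and 0.032 m and horizontal distance between case_mid and case_tray_top below 0.015 m and z of case_mid in the frame of case_tray_top between 0.011 and 0.019 m and angle between the x axis of case_mid and the x axis of case_tray_top, either way round below 0.17 rad and horizontal distance between cards_mid and pile_top below 0.015 m and z of cards_mid in the frame of pile_top between 0.011 and 0.019 m and angle between the x axis of cards_mid and the x axis of pile_top, either way round below 0.17 rad); the robot touches nothing.
It fails at once if A thing is dropped or thrown onto its place (moving faster than 0.9 m/s just above it) ((horizontal distance between remote_mid and slate_top below 0.06 m and z of remote_mid in the frame of slate_top below 0.15 m and linear speed of remote above 0.9 m/s) or (horizontal distance between rock_mid and dish_top below 0.06 m and z of rock_mid in the frame of dish_top below 0.15 m and linear speed of rock above 0.9 m/s) or (horizontal distance between case_mid and case_tray_top below 0.06 m and z of case_mid in the frame of case_tray_top below 0.15 m and linear speed of case above 0.9 m/s) or (horizontal distance between cards_mid and pile_top below 0.06 m and z of cards_mid in the frame of pile_top below 0.15 m and linear speed of cards above 0.9 m/s)).
It fails at once if The candle or the mug is shifted (or tipped) by more than 30 mm (distance of any of candle_mid, mug_mid from where it was at the start of the episode above 0.03 m).
It also fails if it takes over 112 s, if anything falls off the work surface, if the arm or the gripper's body presses on something with over 40 N, if the wrist force passes 120 N, or if a joint passes its speed limit or range.

## Robot

A 7-joint arm with a two-finger parallel gripper is mounted at the origin on the work surface. World frame = base frame: x ahead of the robot, y to its left, z up, the work surface at z = 0. Lengths are in m, angles in rad, forces in N, time in s.
With the tool pointing down it reaches from about 0.4 to 0.85 m from the base axis. Payload 4.5 kg.
Tool frame: the origin (TCP) lies on the centre line of the jaws, within the pads' length; the fingertips stand 8 mm ahead of it and the grasp point (between the pads) lies 11 mm behind it; z points along the fingers, x is the direction in which the jaws open and shut, and the axes are right-handed (so a half turn about z gives the same grasp; the last joint's range is limited). The gripper opens to 88 mm and grips with 3 to 60 N. Pads are 18 mm wide; open, the fingers measure 123 mm over their backs; the gripper's body (75 mm by 187 mm) begins 45 mm behind the grasp point.
Start: joints at [1.156, 0.689, -0.195, 1.565, 0.157, 0.902, -0.215], TCP at [0.271, -0.563, 0.247] pointing down, gripper open.
Joint ranges: [-3.01, 3.01], [-0.46, 2.08], [-1.47, 1.51], [0.13, 2.56], [-1, 4.14], [0.04, 2.09], [-2.66, 2.66]. Speed limits (rad/s): [2.57, 2.57, 3.14, 3.14, 3.14, 3.14, 3.14].

## Interface

Orientations are given as a unit quaternion [x, y, z, w].
In Python, from plant import r gives the robot as it stands.
- The arm moves only by the shell command python3 -m pendant 'ROWS' [FORCE]. ROWS is JSON, a list of rows, each a list of 3 entries, a list of its own where there are three numbers: the turn, a rotation vector about the tool's x, y, z in rad, then the shift along the tool's x, y, z in m, then the opening, from 0 (shut) to 1 (fully open). In form: [[[wx, wy, wz], [tx, ty, tz], claw], ...]. A call has 1 to 10 rows; each row is the pose to reach, as a shift and turn from the pose commanded when the call began, along the tool's axes at that moment; what a row does not reach only later rows make up. A row lasts 1/10 s, in which the tool goes at most 50 mm and 8.59 degrees, less where a joint would pass 70% of its speed; a pose out of reach is approached as far as the arm can. A call with a gripper value outside its range is refused whole. The fingers move at their own pace and stop on an object; FORCE is the grip in N (left out, the last holds). Time passes only in rows, so rows that repeat a pose let the fingers close. It gives the time, the measured TCP pose, the force and the opening at its end, in the units of the state.
- r.get_state(): the state, without advancing time (a new reading comes with each control period).
- r.snapshot(name): name is "scene" or "top" or "wrist"; returns a dict with "image" (420x560x3 uint8, red, green, blue), "mtx" (3x3 intrinsics, pixels), "dist" ([k1, k2, p1, p2, k3] as OpenCV has them; the pictures are not rectified), "R" (3x3) and "t" (3): a world point X has camera coordinates R X + t; the wrist camera has in their place "T_tool_cam" (4x4, takes a point from camera to tool coordinates, whose origin is the TCP and whose axes are the tool frame's). Camera axes: x right, y down, z forward; pixel columns grow to the right and rows downward; lengths in m; the calibration is good to about 2 mm. A picture is of the moment at which its call begins: read the wrist's pose just before it. There is no depth.
- r.finish_job(): hands the job in, once; it reports no verdict.
The state is a dict: "clock": time; "q": joint angles; "qd": joint speeds; "joint_torque": joint torques, N m; "tool_pos": TCP position; "eef_rot": TCP orientation; "contact_force": force on the tool from outside, world axes, zero at the start; "moment": the same for the moment, N m; "opening": opening from 0.0 (shut) to 1.0 (fully open).
Only numpy, scipy, OpenCV 4.12 (cv2) and the standard library are available. Lean on these libraries where they do the work, as an engineer would, in place of code of your own. Each camera call takes 0.05 s, during which the arm holds its last target. There are 200 camera calls.

## Working session

There is one attempt and no reset: what is moved stays moved. The work goes in short steps, Python scripts to look and compute and a shell command to move; the robot and the scene stay as the last step left them, time stands still between calls to the robot, and variables do not carry over. Pictures are saved under pics/ and viewed, about 12 in all and at most 16, crops included, and the job is handed in when it is done.

```bash
mkdir -p pics; ls
python3 - <<'E'
from plant import r
import cv2
print(r.get_state())
for n in ("scene","top"):
    s=r.snapshot(n); cv2.imwrite(f"pics/{n}0.png",cv2.resize(s["image"][:,:,::-1],(800,600),interpolation=cv2.INTER_CUBIC)); print(n,s["mtx"],s["dist"],s["R"],s["t"])
E
```

```text
pics
{'clock': 0.0, 'q': array([ 1.1557962 ,  0.68996839, -0.19449672,  1.56632107,  0.15730066,
        0.90249193, -0.21509504]), 'qd': array([-1.04453645e-03, -4.40687454e-04, -4.16515574e-05, -1.67550250e-03,
       -7.85653899e-04,  1.19266139e-03,  4.00826742e-04]), 'joint_torque': array([ 7.05763614e-04, -5.27559865e+01, -1.26651898e+00, -1.53422731e+01,
       -5.26586152e-02,  6.55790194e-03,  1.37337061e-04]), 'tool_pos': array([ 0.27086424, -0.56258612,  0.24592543]), 'eef_rot': array([ 8.46743753e-01, -5.32000195e-01, -7.96756550e-04, -4.16878740e-04]), 'contact_force': array([ 0.44008244,  0.08365075, -0.17439218]), 'moment': array([0.02092275, 0.08543694, 0.01454936]), 'opening': 1.0005957253232187}
scene [[528.90255038   0.         283.45869899]
 [  0.         528.90255038 210.51682659]
 [  0.           0.           1.        ]] [-0.02801311  0.          0.          0.          0.        ] [[ 0.50712418  0.86181928 -0.00962263]
 [ 0.57713303 -0.34785471 -0.73886032]
 [-0.64011135  0.36914039 -0.67378991]] [-0.20288828 -0.16237067  1.82514232]
top [[432.06808105   0.         280.97698789]
 [  0.         432.06808105 207.52420366]
 [  0.           0.           1.        ]] [-0.01884226  0.          0.          0.          0.        ] [[ 0.01751145 -0.99980083  0.00957358]
 [-0.98903012 -0.01872582 -0.14652222]
 [ 0.14667231 -0.00690274 -0.98916105]] [-0.01706842  0.4276623   1.18628135]
```

View pics/scene0.png

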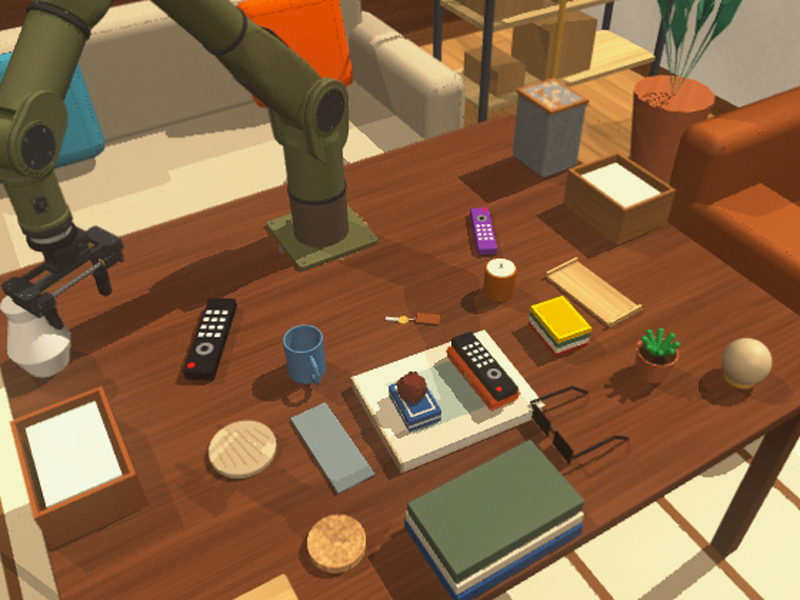

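View pics/top0.png

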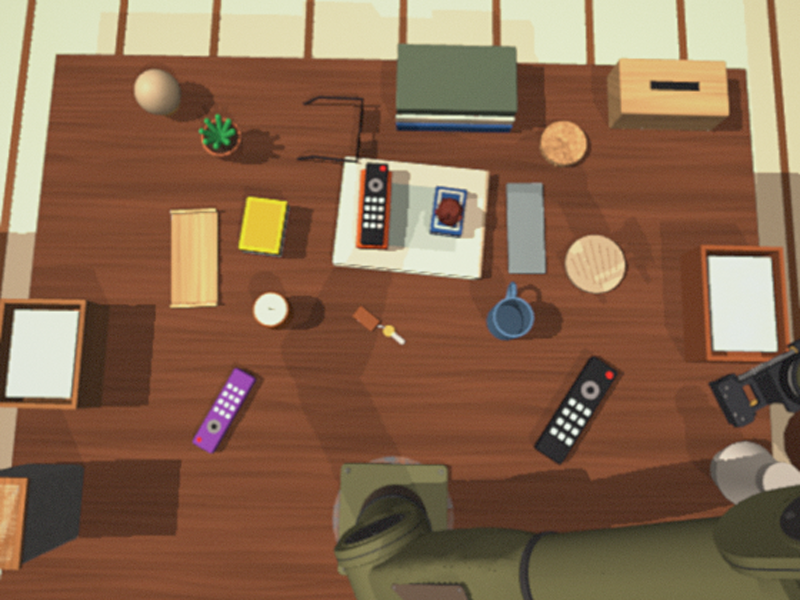

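```bash
cat > h.py <<'E'
import cv2, numpy as np
from plant import r
from scipy.spatial.transform import Rotation as Ro
def cam(n):
    if n=="wrist":
        st=r.get_state(); s=r.snapshot(n)
        T=np.eye(4); T[:3,:3]=Ro.from_quat(st["eef_rot"]).as_matrix(); T[:3,3]=st["tool_pos"]
        W=np.linalg.inv(T@s["T_tool_cam"]); s["R"],s["t"]=W[:3,:3],W[:3,3]; return s
    return r.snapshot(n)
def ray(s,uv):
    p=cv2.undistortPoints(np.array(uv,float).reshape(-1,1,2),s["mtx"],s["dist"]).reshape(-1,2)
    R,t=np.array(s["R"]),np.array(s["t"]).ravel()
    return -R.T@t, np.c_[p,np.ones(len(p))]@R
def at(s,uv,z):
    c,d=ray(s,uv); return c+d*((z-c[2])/d[:,2])[:,None]
def px(s,X):
    return cv2.projectPoints(np.array(X,float).reshape(-1,1,3),cv2.Rodrigues(np.array(s["R"]))[0],np.array(s["t"],float),s["mtx"],np.array(s["dist"]))[0].reshape(-1,2)
def rect(s,mask,z):
    v,u=np.nonzero(mask); P=at(s,np.c_[u,v],z)[:,:2]
    (c,wh,a)=cv2.minAreaRect((P*1000).astype(np.float32))
    if wh[0]<wh[1]: wh=wh[::-1]; a+=90
    return np.round(np.array(c),1),np.round(wh,1),round((a+90)%180-90,1),len(u)
def fill(s,uv,tol):
    im=cv2.cvtColor(cv2.medianBlur(s["image"],3),cv2.COLOR_RGB2LAB); m=np.zeros((im.shape[0]+2,im.shape[1]+2),np.uint8)
    cv2.floodFill(im,m,tuple(int(x) for x in uv),0,(tol*2,tol,tol),(tol*2,tol,tol),4|(255<<8)|cv2.FLOODFILL_FIXED_RANGE|cv2.FLOODFILL_MASK_ONLY)
    return m[1:-1,1:-1]
def save(s,name,box=None,k=1):
    x0,y0,x1,y1=box or (0,0,560,420)
    cv2.imwrite(f"pics/{name}.png",cv2.resize(s["image"][y0:y1,x0:x1,::-1],None,fx=k,fy=k,interpolation=cv2.INTER_CUBIC))
E
python3 - <<'E'
from h import *
s=cam("top"); q=cam("scene")
for n,uv,z,t in [("slate",(525,225),.008,14),("dish",(595,265),.014,16),("tray",(195,240),.008,20),("pile",(263,225),.04,20),("candle",(270,308),.07,16)]:
    for tt in (t,t+8): print(n,rect(s,fill(s,np.array(uv)/1.4286,tt),z))
# pile triangulation
def cen(m): v,u=np.nonzero(m); return [u.mean(),v.mean()]
a=cen(fill(s,(184,157),25)); b=cen(fill(q,(560/1.4286,316/1.4286),25))
c1,d1=ray(s,a);c2,d2=ray(q,b);d1=d1[0];d2=d2[0]
l=np.linalg.lstsq(np.c_[d1,-d2],c2-c1,rcond=None)[0]; print("pile",c1+l[0]*d1,c2+l[1]*d2)
print("scene yellow",rect(q,fill(q,(392,221),25),.04))
save(s,"crop1",(225,105,350,205),6.4)
E
```

```text
slate (array([ 581. , -260.1]), array([187.3,  72.5]), 0.9, 1531)
slate (array([ 581.1, -260.9]), array([187.3,  75.5]), 0.9, 1601)
dish (array([ 505.8, -399.6]), array([117.4, 115.2]), -88.9, 1289)
dish (array([ 505.7, -399.5]), array([117.8, 115.2]), -88.9, 1319)
tray (array([504.8, 413.7]), array([200.7,  90.9]), 3.9, 2155)
tray (array([504.7, 414.6]), array([201.3,  93.7]), 4.2, 2173)
pile (array([566.7, 271. ]), array([107.5,  79.9]), -6.3, 1025)
pile (array([566.3, 271.5]), array([109.2,  81. ]), -6.3, 1055)
candle (array([393.6, 241.2]), array([58.9, 58.8]), -43.2, 392)
candle (array([394.3, 240.5]), array([60.9, 58.8]), -43.0, 411)
pile [0.56341565 0.26904475 0.04998422] [0.56385382 0.26985507 0.05028463]
scene yellow (array([554.7, 278.8]), array([108. ,  79.7]), -6.3, 686)
```

View pics/crop1.png

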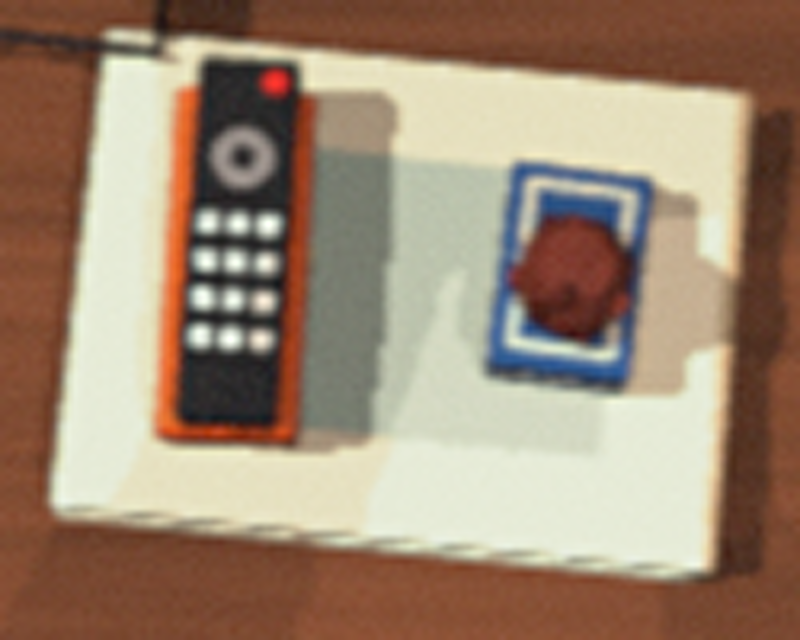

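Run:
```python
from h import *
s=cam("top")
o=np.array([225,105])
for n,c,z in [("remote",[(203,60),(298,62),(275,425),(178,420)],.078),("case",[(178,88),(316,92),(295,436),(157,431)],.058),("cards",[(515,162),(653,180),(628,381),(488,370)],.058),("rock",[(512,275),(575,215),(637,275),(575,338)],.077)]:
    P=at(s,np.array(c)/6.4+o-.4,z)[:,:2]; d=(P[0]+P[1]-P[2]-P[3])/2
    print(n,(P.mean(0)*1000).round(1),"L",(np.linalg.norm(d)*1000).round(1),"W",(np.linalg.norm(P[0]-P[1])*1000).round(1),"yaw",np.degrees(np.arctan2(d[1],d[0])).round(1))
print(Ro.from_quat(r.get_state()["eef_rot"]).as_matrix().round(3))
t=cam("wrist");print(t["T_tool_cam"].round(3),t["mtx"].round(0))
P=rect(s,fill(s,(263/1.4286,225/1.4286),20),.050);print(P)
```

```text
remote [603.4  47.2] L 162.4 W 41.6 yaw -2.3
case [600.3  48.7] L 156.5 W 61.4 yaw -2.0
cards [597.6 -98.7] L 93.9 W 61.6 yaw -6.7
rock [590.7 -98.7] L 38.3 W 38.7 yaw 45.3
[[ 0.434 -0.901 -0.   ]
 [-0.901 -0.434  0.001]
 [-0.001  0.    -1.   ]]
[[ 1.     0.     0.    -0.   ]
 [-0.     0.954  0.299 -0.077]
 [-0.    -0.299  0.954 -0.138]
 [ 0.     0.     0.     1.   ]] [[298.   0. 279.]
 [  0. 298. 212.]
 [  0.   0.   1.]]
(array([564.2, 268.7]), array([106.2,  79.2]), -6.3, 1025)
```

```bash
python3 -m pendant '[[[0,0,0.15],[-0.0289,-0.0403,0.002],1],[[0,0,0.3],[-0.0579,-0.0805,0.004],1],[[0,0,0.4485],[-0.0869,-0.1208,0.006],1],[[0,0,0.4485],[-0.1159,-0.1611,0.008],1],[[0,0,0.4485],[-0.1449,-0.2014,0.01],1],[[0,0,0.4485],[-0.1738,-0.2417,0.012],1],[[0,0,0.4485],[-0.2028,-0.282,0.014],1],[[0,0,0.4485],[-0.2318,-0.3222,0.016],1],[[0,0,0.4485],[-0.2607,-0.3625,0.018],1],[[0,0,0.4485],[-0.2897,-0.4028,0.02],1]]'
python3 - <<'E'
from h import *
print(Ro.from_quat(r.get_state()["eef_rot"]).as_matrix().round(3))
E
```

```text
clock: 1.3
tool_pos: [0.5092, -0.1254, 0.2268]
eef_rot: [0.707, -0.707, 0.0, -0.0]
contact_force: [1.1, -0.5, -0.8]
opening: 1.002
[[ 0. -1.  0.]
 [-1. -0. -0.]
 [ 0. -0. -1.]]
```

```bash
python3 -m pendant '[[[0,0,0],[-0.044,-0.024,0],1],[[0,0,0],[-0.087,-0.047,0],1],[[0,0,0],[-0.13,-0.07,0],1],[[0,0,0],[-0.1725,-0.094,0],1],[[0,0,0],[-0.1725,-0.094,0],1],[[0,0,0],[-0.1725,-0.094,0],1],[[0,0,0],[-0.1725,-0.094,0],1]]'
python3 - <<'E'
from h import *
s=cam("wrist"); 
im=s["image"].copy(); s["image"]=im
def box(c,L,W,z,yaw,col):
    a=np.radians(yaw);R=np.array([[np.cos(a),-np.sin(a)],[np.sin(a),np.cos(a)]])
    P=np.array([[L,W],[L,-W],[-L,-W],[-L,W]])/2@R.T+c
    cv2.polylines(im,[px(s,np.c_[P,[z]*4]).round().astype(int)],True,col,1)
box((.6034,.0472),.165,.046,.078,-2.5,(0,255,0))
box((.6003,.0487),.160,.064,.058,-2.5,(0,0,255))
box((.5976,-.0987),.094,.064,.058,-6.7,(255,0,255))
save(s,"w1",None,1.4)
E
```

```text
clock: 2.0
tool_pos: [0.6017, 0.0434, 0.2266]
eef_rot: [-0.707, 0.708, -0.0, -0.001]
contact_force: [0.3, -0.2, 0.3]
opening: 0.996
```

View pics/w1.png

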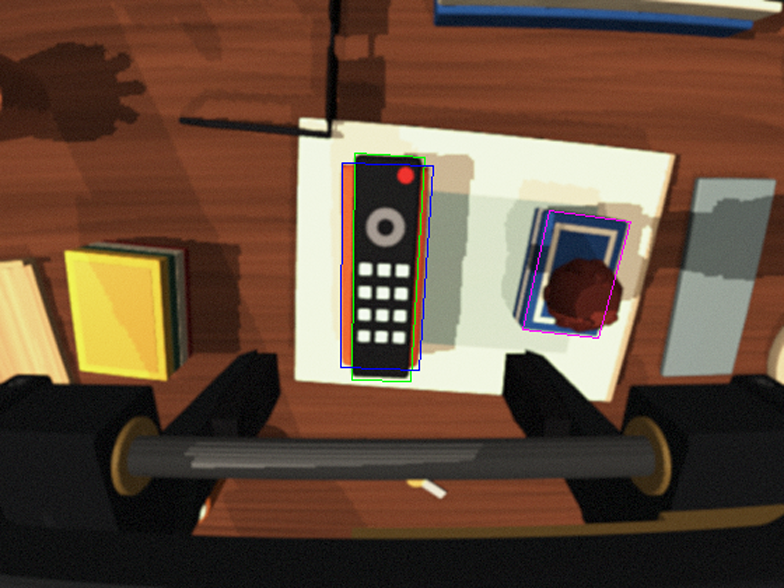

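```bash
python3 -m pendant '[[[0,0,0],[-0.0035,-0.0015,0.03],1],[[0,0,0],[-0.0035,-0.0015,0.07],1],[[0,0,0],[-0.0035,-0.0015,0.1],1],[[0,0,0],[-0.0035,-0.0015,0.125],1],[[0,0,0],[-0.0035,-0.0015,0.14],1],[[0,0,0],[-0.0035,-0.0015,0.15],1],[[0,0,0],[-0.0035,-0.0015,0.1555],1],[[0,0,0],[-0.0035,-0.0015,0.1555],1],[[0,0,0],[-0.0035,-0.0015,0.1555],1]]'
```

```text
clock: 2.95
tool_pos: [0.6045, 0.0486, 0.0721]
eef_rot: [0.707, -0.707, 0.001, -0.001]
contact_force: [0.4, -0.1, 0.8]
opening: 0.998
```

```bash
python3 -m pendant '[[[0,0,0],[0.001,0,0.0015],1],[[0,0,0],[0.001,0,0.0015],0.7],[[0,0,0],[0.001,0,0.0015],0.4],[[0,0,0],[0.001,0,0.0015],0.4],[[0,0,0],[0.001,0,0.0015],0.4],[[0,0,0],[0.001,0,0.0015],0.4],[[0,0,0],[0.001,0,0.0015],0.4],[[0,0,0],[0.001,0,0.0015],0.4]]' 20
```

```text
clock: 3.75
tool_pos: [0.6039, 0.0478, 0.0697]
eef_rot: [0.707, -0.707, 0.0, -0.0]
contact_force: [-0.4, 0.6, 0.5]
opening: 0.521
```

```bash
python3 -m pendant '[[[0,0,0],[0,0,-0.01],0.4],[[0,0,0],[0,0,-0.03],0.4],[[0,0,0],[0,0,-0.06],0.4],[[0,0,0],[0,0,-0.095],0.4],[[0,0,0],[0,0,-0.12],0.4],[[0,0,0],[0.02,0.002,-0.13],0.4],[[0,0,0],[0.055,0.005,-0.13],0.4],[[0,0,0],[0.095,0.008,-0.13],0.4],[[0,0,0],[0.135,0.011,-0.13],0.4],[[0,0,0],[0.175,0.014,-0.13],0.4]]' && python3 -m pendant '[[[0,0,0],[0.04,0.003,0],0.4],[[0,0,0],[0.08,0.006,0],0.4],[[0,0,0],[0.115,0.008,0],0.4],[[0,0,0],[0.133,0.009,0.015],0.4],[[0,0,0],[0.133,0.009,0.05],0.4],[[0,0,0],[0.133,0.009,0.09],0.4],[[0,0,0],[0.133,0.009,0.12],0.4],[[0,0,0],[0.133,0.009,0.14],0.4],[[0,0,0],[0.133,0.009,0.155],0.4],[[0,0,0],[0.133,0.009,0.155],0.4]]'
```

```text
clock: 4.75
tool_pos: [0.5894, -0.1289, 0.2003]
eef_rot: [0.707, -0.707, 0.0, 0.0]
contact_force: [0.9, -0.1, -2.2]
opening: 0.526
clock: 5.75
tool_pos: [0.5795, -0.2586, 0.0423]
eef_rot: [0.708, -0.707, -0.002, 0.001]
contact_force: [-0.0, 0.1, -1.4]
opening: 0.52
```

```bash
python3 -m pendant '[[[0,0,0],[0.002,-0.001,0.008],0.4],[[0,0,0],[0.002,-0.001,0.014],0.4],[[0,0,0],[0.002,-0.001,0.018],0.4],[[0,0,0],[0.002,-0.001,0.0205],0.4],[[0,0,0],[0.002,-0.001,0.0215],0.4],[[0,0,0],[0.002,-0.001,0.0215],0.4]]'
python3 - <<'E'
from h import *
s=cam("wrist"); save(s,"w2",None,1.4)
E
```

```text
clock: 6.35
tool_pos: [0.582, -0.2623, 0.0233]
eef_rot: [0.707, -0.707, 0.0, -0.0]
contact_force: [-0.2, -0.1, -1.8]
opening: 0.524
```

View pics/w2.png

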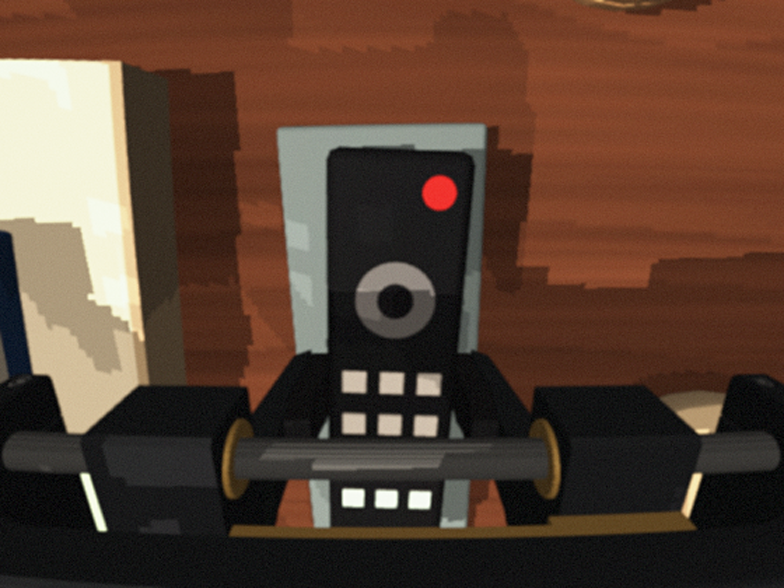

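```bash
python3 -m pendant '[[[0,0,-0.03],[-0.002,0,0],0.4],[[0,0,-0.055],[-0.002,0,0.001],0.4],[[0,0,-0.055],[-0.002,0,0.002],0.4],[[0,0,-0.055],[-0.002,0,0.003],0.4],[[0,0,-0.055],[-0.002,0,0.003],0.4],[[0,0,-0.055],[-0.002,0,0.003],0.4]]'
```

```text
clock: 7.0
tool_pos: [0.5819, -0.2604, 0.0202]
eef_rot: [0.726, -0.687, 0.0, 0.0]
contact_force: [-0.4, 0.9, -0.9]
opening: 0.524
```

```bash
python3 -m pendant '[[[0,0,0],[0,0,0.001],0.4],[[0,0,0],[0,0,0.001],0.55],[[0,0,0],[0,0,0.001],0.65],[[0,0,0],[0,0,0.001],0.8],[[0,0,0],[0,0,-0.005],0.8],[[0,0,0],[0,0,-0.03],0.8],[[0,0,0],[0,0,-0.07],1],[[0,0,0.055],[0,0,-0.11],1],[[0,0,0.055],[0,0,-0.15],1],[[0,0,0.055],[0,0,-0.18],1]]'
python3 - <<'E'
from h import *
st=r.get_state();print(st["tool_pos"],Ro.from_quat(st["eef_rot"]).as_matrix().round(3)[0])
E
```

```text
clock: 8.0
tool_pos: [0.5826, -0.2606, 0.2035]
eef_rot: [0.707, -0.707, 0.001, -0.001]
contact_force: [0.3, -0.2, 0.4]
opening: 0.997
[ 0.58260944 -0.2606321   0.20350429] [ 0.    -1.     0.003]
```

```bash
python3 -m pendant '[[[0,0,0],[-0.04,-0.002,0],1],[[0,0,0],[-0.08,-0.004,0],1],[[0,0,0],[-0.12,-0.006,0],1],[[0,0,0],[-0.15,-0.008,0],1],[[0,0,0],[-0.162,-0.008,0],1],[[0,0,0],[-0.162,-0.008,0],1],[[0,0,0],[-0.162,-0.008,0],1]]'
python3 - <<'E'
from h import *
s=cam("wrist"); im=s["image"].copy(); s["image"]=im
hsv=cv2.cvtColor(im,cv2.COLOR_RGB2HSV)
def box(c,L,W,z,yaw,col):
    a=np.radians(yaw);R=np.array([[np.cos(a),-np.sin(a)],[np.sin(a),np.cos(a)]])
    P=np.array([[L,W],[L,-W],[-L,-W],[-L,W]])/2@R.T+c
    cv2.polylines(im,[px(s,np.c_[P,[z]*4]).round().astype(int)],True,col,1)
box((.5976,-.0987),.094,.064,.058,-6.7,(255,0,255))
box((.581,-.2605),.190,.074,.008,.9,(255,255,0))
box((.581,-.2605),.165,.046,.028,.9,(0,255,0))
t=np.linspace(0,6.28,40);C=np.c_[.5907+.027*np.cos(t),-.0987+.027*np.sin(t),.077+0*t]
cv2.polylines(im,[px(s,C).round().astype(int)],True,(0,255,0),1)
save(s,"w3",None,1.4)
E
```

```text
clock: 8.7
tool_pos: [0.5897, -0.1007, 0.2004]
eef_rot: [-0.706, 0.708, -0.001, -0.001]
contact_force: [-0.1, -1.1, -0.1]
opening: 0.999
```

View pics/w3.png

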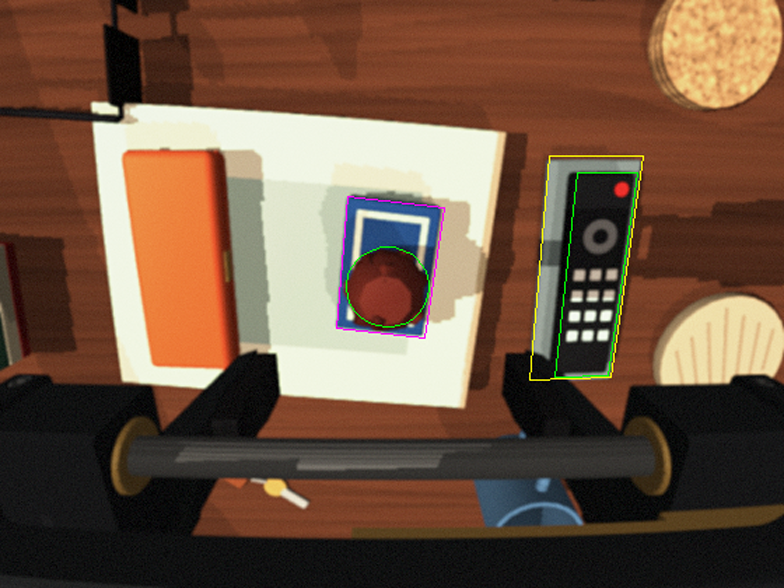

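```bash
python3 -m pendant '[[[0,0,0],[-0.001,0,0.03],1],[[0,0,0],[-0.001,0,0.065],1],[[0,0,0],[-0.001,0,0.095],1],[[0,0,0],[-0.001,0,0.115],1],[[0,0,0],[-0.001,0,0.126],1],[[0,0,0],[-0.001,0,0.131],1],[[0,0,0],[-0.001,0,0.131],1],[[0,0,0],[-0.001,0,0.131],1]]'
```

```text
clock: 9.55
tool_pos: [0.5907, -0.0979, 0.0702]
eef_rot: [-0.707, 0.707, -0.001, 0.0]
contact_force: [-0.1, 0.6, 0.5]
opening: 1.0
```

```bash
python3 -m pendant '[[[0,0,0],[0,0,0.001],0.8],[[0,0,0],[0,0,0.001],0.65],[[0,0,0],[0,0,0.001],0.5],[[0,0,0],[0,0,0.001],0.45],[[0,0,0],[0,0,0.001],0.45],[[0,0,0],[0,0,0.001],0.45],[[0,0,0],[0,0,0.001],0.45],[[0,0,0],[0,0,0.001],0.45]]' 15
```

```text
clock: 10.35
tool_pos: [0.59, -0.0973, 0.0684]
eef_rot: [0.707, -0.707, 0.0, -0.0]
contact_force: [0.4, -0.4, 3.0]
opening: 0.595
```

```bash
python3 -m pendant '[[[0,0,0],[0,0,-0.01],0.45],[[0,0,0],[0,0,-0.03],0.45],[[0,0,0],[0,0,-0.06],0.45],[[0,0,0],[0,0,-0.09],0.45],[[0,0,0],[0.01,0.003,-0.11],0.45],[[0,0,0],[0.04,0.011,-0.115],0.45],[[0,0,0],[0.08,0.022,-0.115],0.45],[[0,0,0],[0.12,0.033,-0.115],0.45],[[0,0,0],[0.16,0.044,-0.115],0.45],[[0,0,0],[0.2,0.055,-0.115],0.45]]' && python3 -m pendant '[[[0,0,0],[0.04,0.011,0],0.45],[[0,0,0],[0.08,0.022,0],0.45],[[0,0,0],[0.099,0.028,0.01],0.45],[[0,0,0],[0.102,0.029,0.04],0.45],[[0,0,0],[0.102,0.029,0.075],0.45],[[0,0,0],[0.102,0.029,0.105],0.45],[[0,0,0],[0.102,0.029,0.125],0.45],[[0,0,0],[0.102,0.029,0.137],0.45],[[0,0,0],[0.102,0.029,0.142],0.45],[[0,0,0],[0.102,0.029,0.142],0.45]]'
python3 - <<'E'
from h import *
s=cam("wrist"); save(s,"w4",None,1.4)
E
```

```text
clock: 11.35
tool_pos: [0.5342, -0.2989, 0.1838]
eef_rot: [0.707, -0.707, 0.0, 0.0]
contact_force: [0.6, -0.4, -0.3]
opening: 0.596
clock: 12.35
tool_pos: [0.506, -0.3994, 0.0413]
eef_rot: [0.707, -0.707, 0.0, 0.0]
contact_force: [-0.2, -0.3, -1.2]
opening: 0.597
```

View pics/w4.png

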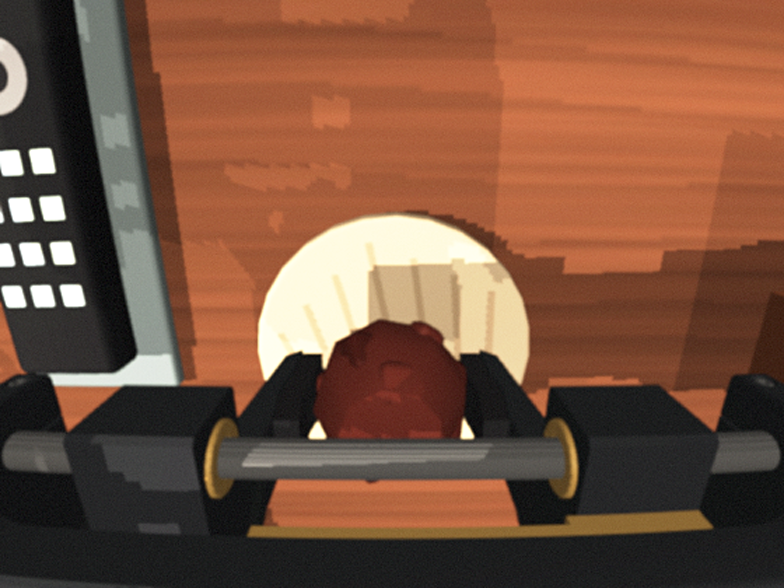

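```bash
python3 -m pendant '[[[0,0,0],[0,0,0.006],0.45],[[0,0,0],[0,0,0.011],0.45],[[0,0,0],[0,0,0.014],0.45],[[0,0,0],[0,0,0.016],0.45],[[0,0,0],[0,0,0.0165],0.45],[[0,0,0],[0,0,0.0165],0.45]]'
```

```text
clock: 13.0
tool_pos: [0.506, -0.3994, 0.0247]
eef_rot: [0.707, -0.707, 0.0, 0.0]
contact_force: [-0.9, -0.6, -1.9]
opening: 0.595
```

```bash
python3 -m pendant '[[[0,0,0],[0,0,0.0007],0.45],[[0,0,0],[0,0,0.0007],0.45],[[0,0,0],[0,0,0.0007],0.45]]'
```

```text
clock: 13.3
tool_pos: [0.5062, -0.3995, 0.0244]
eef_rot: [0.707, -0.707, 0.0, -0.0]
contact_force: [0.7, 0.2, 2.0]
opening: 0.599
```

```bash
python3 -m pendant '[[[0,0,0],[0,0,0],0.65],[[0,0,0],[0,0,0],0.75],[[0,0,0],[0,0,0],0.9],[[0,0,0],[0,0,-0.01],1],[[0,0,0],[0,0,-0.04],1],[[0,0,0],[0,0,-0.085],1],[[0,0,0],[0,0,-0.13],1],[[0,0,0],[0,0,-0.16],1],[[0,0,0],[-0.04,-0.01,-0.17],1],[[0,0,0],[-0.085,-0.02,-0.17],1]]' && python3 -m pendant '[[[0,0,0],[-0.045,-0.009,0],1],[[0,0,0],[-0.09,-0.018,0],1],[[0,0,0],[-0.135,-0.027,0],1],[[0,0,0],[-0.18,-0.036,0],1],[[0,0,0],[-0.225,-0.045,0],1],[[0,0,0],[-0.27,-0.054,0],1],[[0,0,0],[-0.315,-0.063,0],1],[[0,0,0],[-0.35,-0.071,0],1],[[0,0,0],[-0.363,-0.074,0],1],[[0,0,0],[-0.363,-0.074,0],1]]'
python3 - <<'E'
from h import *
s=cam("wrist")
m=cv2.inRange(cv2.cvtColor(s["image"],cv2.COLOR_RGB2HSV),(3,150,140),(16,255,255))
n,l,st,c=cv2.connectedComponentsWithStats(m);k=1+st[1:,4].argmax()
print(st[k],rect(s,(l==k),.058)); print(r.get_state()["tool_pos"])
save(s,"w5",None,1.4)
E
```

```text
clock: 14.3
tool_pos: [0.5268, -0.3165, 0.1973]
eef_rot: [-0.705, 0.709, -0.003, 0.0]
contact_force: [1.2, 0.5, -0.3]
opening: 1.007
clock: 15.3
tool_pos: [0.6001, 0.0511, 0.1944]
eef_rot: [0.709, -0.706, -0.0, -0.001]
contact_force: [0.8, -0.1, -0.5]
opening: 0.999
[  248   116    70   159 10151] (array([601.5,  49.7]), array([156. ,  61.8]), -2.0, 10151)
[0.59971842 0.04789343 0.19428789]
```

View pics/w5.png

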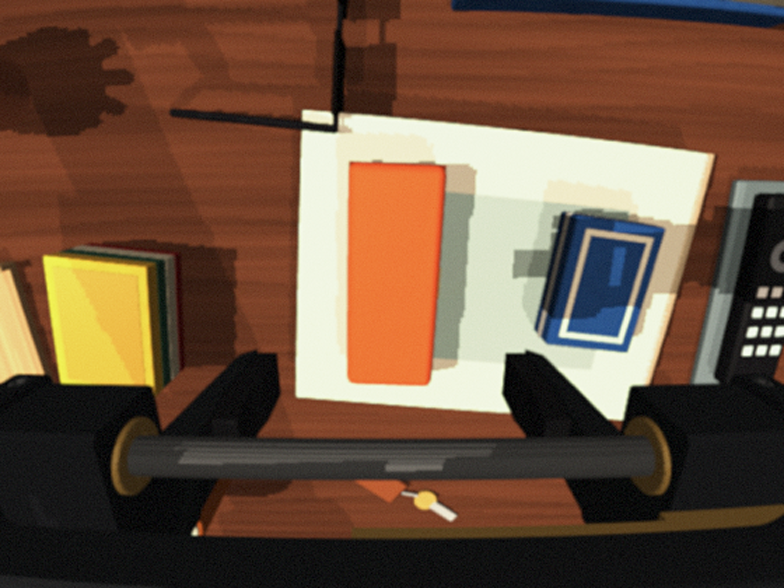

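```bash
python3 -m pendant '[[[0,0,0.035],[-0.002,-0.001,0.03],1],[[0,0,0.035],[-0.002,-0.001,0.065],1],[[0,0,0.035],[-0.002,-0.001,0.1],1],[[0,0,0.035],[-0.002,-0.001,0.125],1],[[0,0,0.035],[-0.002,-0.001,0.14],1],[[0,0,0.035],[-0.002,-0.001,0.149],1],[[0,0,0.035],[-0.002,-0.001,0.153],1],[[0,0,0.035],[-0.002,-0.001,0.153],1],[[0,0,0.035],[-0.002,-0.001,0.153],1]]'
```

```text
clock: 16.25
tool_pos: [0.6017, 0.0505, 0.0421]
eef_rot: [-0.695, 0.719, -0.001, 0.001]
contact_force: [0.3, -0.2, -0.4]
opening: 1.001
```

```bash
python3 -m pendant '[[[0,0,0],[0,0,0.002],0.85],[[0,0,0],[0,0,0.002],0.7],[[0,0,0],[0,0,0.002],0.6],[[0,0,0],[0,0,0.002],0.6],[[0,0,0],[0,0,0.002],0.6],[[0,0,0],[0,0,0.002],0.6],[[0,0,0],[0,0,0.002],0.6]]' 25
```

```text
clock: 16.95
tool_pos: [0.601, 0.0506, 0.0393]
eef_rot: [-0.695, 0.719, -0.0, 0.0]
contact_force: [-1.3, -0.2, 4.4]
opening: 0.724
```

```bash
python3 -m pendant '[[[0,0,0],[0,0,-0.008],0.6],[[0,0,0],[0,0,-0.025],0.6],[[0,0,0],[0,0,-0.055],0.6],[[0,0,0],[0,0,-0.09],0.6],[[0,0,0],[0,0,-0.115],0.6],[[0,0,0],[-0.02,0.006,-0.13],0.6],[[0,0,0],[-0.06,0.018,-0.13],0.6],[[0,0,0],[-0.1,0.03,-0.13],0.6],[[0,0,0],[-0.14,0.042,-0.13],0.6],[[0,0,0],[-0.18,0.054,-0.13],0.6]]' && python3 -m pendant '[[[0,0,-0.03],[-0.04,0.012,0],0.6],[[0,0,-0.06],[-0.08,0.025,0],0.6],[[0,0,-0.09],[-0.12,0.037,0],0.6],[[0,0,-0.108],[-0.16,0.049,0],0.6],[[0,0,-0.108],[-0.179,0.0546,0.01],0.6],[[0,0,-0.108],[-0.179,0.0546,0.04],0.6],[[0,0,-0.108],[-0.179,0.0546,0.075],0.6],[[0,0,-0.108],[-0.179,0.0546,0.105],0.6],[[0,0,-0.108],[-0.179,0.0546,0.118],0.6],[[0,0,-0.108],[-0.179,0.0546,0.12],0.6]]'
python3 - <<'E'
from h import *
s=cam("wrist"); save(s,"w6",None,1.4)
st=r.get_state();print(st["tool_pos"],Ro.from_quat(st["eef_rot"]).as_matrix().round(3)[:,0])
E
```

```text
clock: 17.95
tool_pos: [0.5525, 0.234, 0.1702]
eef_rot: [-0.695, 0.719, -0.0, 0.0]
contact_force: [-0.0, -0.3, -2.2]
opening: 0.72
clock: 18.95
tool_pos: [0.5041, 0.4118, 0.0476]
eef_rot: [0.732, -0.681, 0.0, 0.002]
contact_force: [0.4, -0.1, -1.3]
opening: 0.721
[0.50489869 0.41255134 0.04873423] [ 0.073 -0.997  0.001]
```

View pics/w6.png

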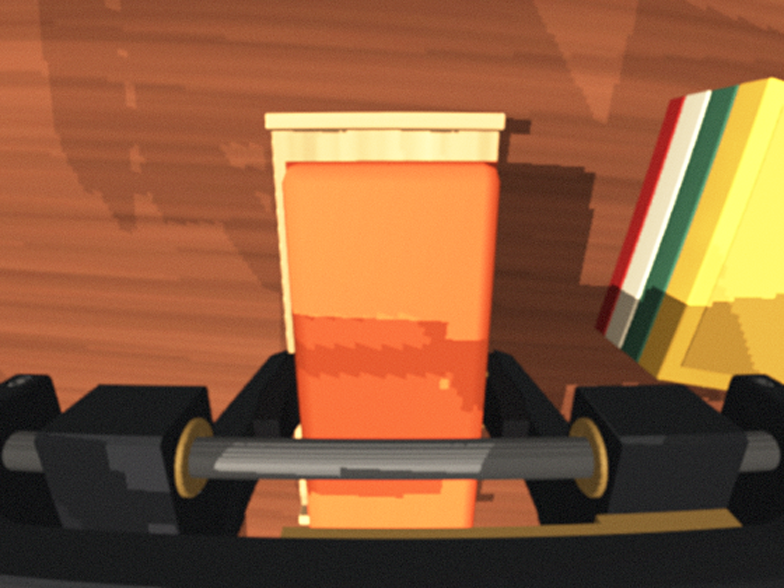

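```bash
python3 -m pendant '[[[0,0,0],[-0.002,0,0.008],0.6],[[0,0,0],[-0.002,0,0.016],0.6],[[0,0,0],[-0.002,0,0.022],0.6],[[0,0,0],[-0.002,0,0.025],0.6],[[0,0,0],[-0.002,0,0.0265],0.6],[[0,0,0],[-0.002,0,0.0265],0.6],[[0,0,0],[-0.002,0,0.0265],0.6]]'
```

```text
clock: 19.7
tool_pos: [0.5048, 0.4153, 0.0227]
eef_rot: [0.733, -0.681, 0.0, -0.0]
contact_force: [1.4, 0.1, -2.1]
opening: 0.722
```

```bash
python3 -m pendant '[[[0,0,0],[0,0,0.001],0.6],[[0,0,0],[0,0,0.001],0.6],[[0,0,0],[0,0,0.001],0.6]]'
```

```text
clock: 20.0
tool_pos: [0.5047, 0.4153, 0.0216]
eef_rot: [0.733, -0.681, 0.0, -0.0]
contact_force: [-0.6, -0.4, -2.0]
opening: 0.719
```

```bash
python3 -m pendant '[[[0,0,0],[0,0,0.001],0.6],[[0,0,0],[0,0,0.0018],0.6],[[0,0,0],[0,0,0.0018],0.6],[[0,0,0],[0,0,0.0018],0.6]]'
```

```text
clock: 20.4
tool_pos: [0.5046, 0.4152, 0.0196]
eef_rot: [0.733, -0.681, 0.0, 0.0]
contact_force: [-0.4, 0.5, -1.6]
opening: 0.727
```

```bash
python3 -m pendant '[[[0,0,0],[0,0,0.0007],0.6],[[0,0,0],[0,0,0.0007],0.75],[[0,0,0],[0,0,0.0007],0.85],[[0,0,0],[0,0,0.0007],1],[[0,0,0],[0,0,-0.01],1],[[0,0,0],[0,0,-0.045],1],[[0,0,0],[0,0,-0.09],1],[[0,0,0.04],[0,0,-0.13],1],[[0,0,0.073],[0,0,-0.165],1],[[0,0,0.073],[0,0,-0.18],1]]' && python3 -m pendant '[[[0,0,0],[0.03,-0.006,0],1],[[0,0,0],[0.075,-0.014,0],1],[[0,0,0],[0.123,-0.023,0],1],[[0,0,0],[0.171,-0.031,0],1],[[0,0,0],[0.22,-0.04,0],1],[[0,0,0],[0.268,-0.048,0],1],[[0,0,0],[0.316,-0.057,0],1],[[0,0,0],[0.365,-0.066,0],1],[[0,0,0],[0.413,-0.075,0],1],[[0,0,0],[0.46,-0.083,0],1]]' && python3 -m pendant '[[[0,0,0],[0.04,-0.007,0],1],[[0,0,0],[0.054,-0.01,0],1],[[0,0,0],[0.054,-0.01,0],1],[[0,0,0],[0.054,-0.01,0],1]]'
python3 - <<'E'
from h import *
s=cam("wrist")
print(r.get_state()["tool_pos"])
im=s["image"].copy(); s["image"]=im
a=np.radians(-6.7);R=np.array([[np.cos(a),-np.sin(a)],[np.sin(a),np.cos(a)]])
P=np.array([[.094,.064],[.094,-.064],[-.094,-.064],[-.094,.064]])/2@R.T+(.5976,-.0987)
cv2.polylines(im,[px(s,np.c_[P,[.058]*4]).round().astype(int)],True,(255,0,255),1)
save(s,"w7",None,1.4)
E
```

```text
clock: 21.4
tool_pos: [0.5063, 0.4164, 0.2047]
eef_rot: [-0.707, 0.707, -0.0, 0.004]
contact_force: [0.6, 0.5, 0.3]
opening: 0.998
clock: 22.4
tool_pos: [0.5881, -0.047, 0.2007]
eef_rot: [-0.707, 0.707, -0.001, 0.0]
contact_force: [0.5, 0.1, 0.5]
opening: 1.002
clock: 22.8
tool_pos: [0.5978, -0.0964, 0.2]
eef_rot: [0.708, -0.706, -0.001, -0.001]
contact_force: [0.1, -0.2, -0.5]
opening: 0.999
[ 0.5977363  -0.09548315  0.19985258]
```

View pics/w7.png

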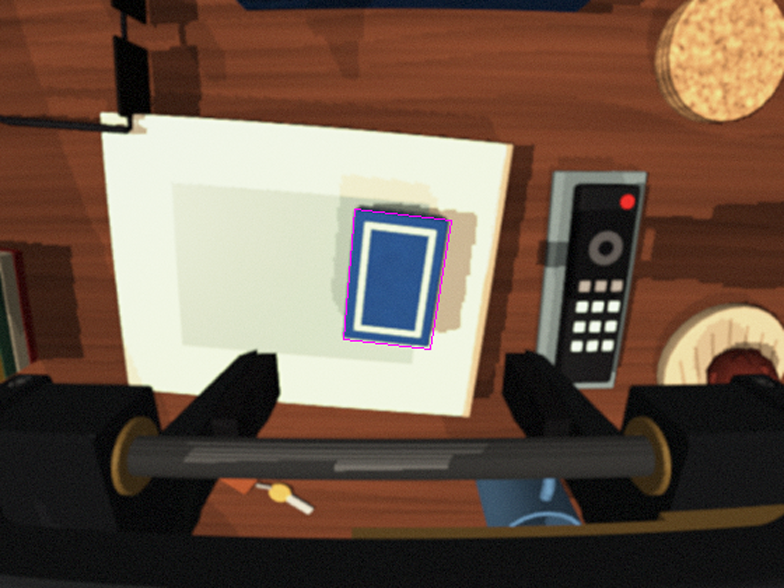

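```bash
python3 -m pendant '[[[0,0,0.06],[0.003,0,0.03],1],[[0,0,0.115],[0.003,0,0.065],1],[[0,0,0.115],[0.003,0,0.1],1],[[0,0,0.115],[0.003,0,0.13],1],[[0,0,0.115],[0.003,0,0.147],1],[[0,0,0.115],[0.003,0,0.155],1],[[0,0,0.115],[0.003,0,0.158],1],[[0,0,0.115],[0.003,0,0.158],1],[[0,0,0.115],[0.003,0,0.158],1]]'
```

```text
clock: 23.75
tool_pos: [0.5986, -0.1014, 0.0428]
eef_rot: [-0.666, 0.746, -0.001, 0.001]
contact_force: [-0.6, -0.8, 0.1]
opening: 0.996
```

```bash
python3 -m pendant '[[[0,0,0],[-0.0015,0,0.002],0.85],[[0,0,0],[-0.0015,0,0.0025],0.7],[[0,0,0],[-0.0015,0,0.0025],0.6],[[0,0,0],[-0.0015,0,0.0025],0.6],[[0,0,0],[-0.0015,0,0.0025],0.6],[[0,0,0],[-0.0015,0,0.0025],0.6],[[0,0,0],[-0.0015,0,0.0025],0.6]]' 25
```

```text
clock: 24.45
tool_pos: [0.5982, -0.0998, 0.0395]
eef_rot: [-0.666, 0.746, 0.0, 0.0]
contact_force: [-0.5, 1.9, 4.1]
opening: 0.726
```

```bash
python3 -m pendant '[[[0,0,0],[0,0,-0.008],0.6],[[0,0,0],[0,0,-0.025],0.6],[[0,0,0],[0,0,-0.055],0.6],[[0,0,0],[0,0,-0.09],0.6],[[0,0,0],[0,0,-0.125],0.6],[[0,0,0],[-0.02,0.004,-0.145],0.6],[[0,0,0],[-0.06,0.013,-0.15],0.6],[[0,0,0],[-0.1,0.021,-0.15],0.6],[[0,0,0],[-0.14,0.029,-0.15],0.6],[[0,0,0],[-0.18,0.038,-0.15],0.6]]' && python3 -m pendant '[[[0,0,0],[-0.045,0.009,0],0.6],[[0,0,0],[-0.09,0.019,0],0.6],[[0,0,0],[-0.135,0.028,0],0.6],[[0,0,0],[-0.165,0.035,0],0.6],[[0,0,0],[-0.1825,0.0382,0.01],0.6],[[0,0,0],[-0.1825,0.0382,0.035],0.6],[[0,0,0],[-0.1825,0.0382,0.065],0.6],[[0,0,0],[-0.1825,0.0382,0.09],0.6],[[0,0,0],[-0.1825,0.0382,0.105],0.6],[[0,0,0],[-0.1825,0.0382,0.107],0.6]]'
python3 - <<'E'
from h import *
s=cam("wrist"); save(s,"w8",None,1.4)
st=r.get_state();print(st["tool_pos"],Ro.from_quat(st["eef_rot"]).as_matrix().round(3)[:,0])
E
```

```text
clock: 25.45
tool_pos: [0.5806, 0.0838, 0.1905]
eef_rot: [-0.665, 0.747, -0.0, 0.0]
contact_force: [1.1, -1.5, -2.7]
opening: 0.724
clock: 26.45
tool_pos: [0.5628, 0.2666, 0.0803]
eef_rot: [-0.665, 0.747, 0.0, -0.002]
contact_force: [-0.0, -0.1, -2.3]
opening: 0.728
[0.56359883 0.26727248 0.08140589] [-0.116 -0.993  0.002]
```

View pics/w8.png

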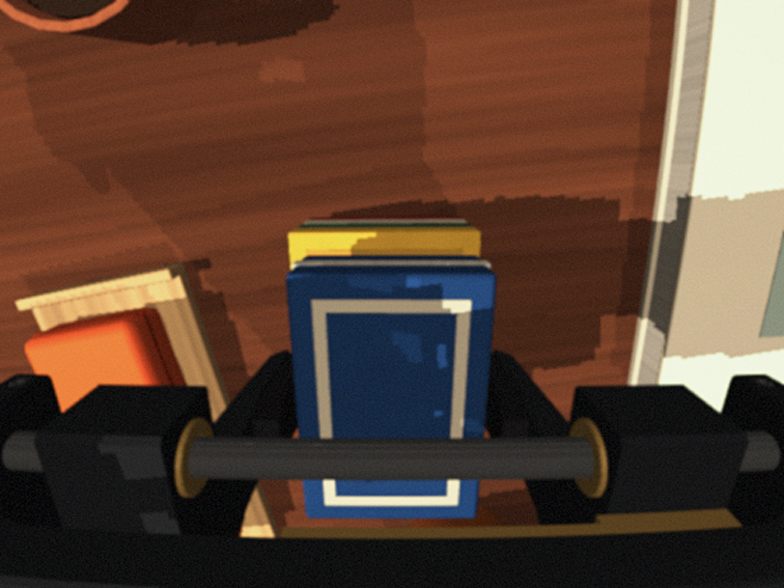

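```bash
python3 -m pendant '[[[0,0,0],[-0.0025,0,0.006],0.6],[[0,0,0],[-0.0025,0,0.011],0.6],[[0,0,0],[-0.0025,0,0.014],0.6],[[0,0,0],[-0.0025,0,0.0155],0.6],[[0,0,0],[-0.0025,0,0.0165],0.6],[[0,0,0],[-0.0025,0,0.0165],0.6],[[0,0,0],[-0.0025,0,0.0165],0.6]]'
```

```text
clock: 27.2
tool_pos: [0.5641, 0.2711, 0.0659]
eef_rot: [-0.665, 0.746, -0.0, 0.0]
contact_force: [0.4, -0.1, -2.7]
opening: 0.731
```

```bash
python3 -m pendant '[[[0,0,0],[0,0,0.0007],0.6],[[0,0,0],[0,0,0.0012],0.6],[[0,0,0],[0,0,0.0012],0.6]]'
```

```text
clock: 27.5
tool_pos: [0.564, 0.2711, 0.0645]
eef_rot: [-0.665, 0.746, -0.0, -0.0]
contact_force: [-0.2, -0.3, -1.8]
opening: 0.725
```

```bash
python3 -m pendant '[[[0,0,0],[0,0,0.0007],0.6],[[0,0,0],[0,0,0.0012],0.6],[[0,0,0],[0,0,0.0012],0.6],[[0,0,0],[0,0,0.0012],0.6]]'
```

```text
clock: 27.9
tool_pos: [0.564, 0.2711, 0.0633]
eef_rot: [-0.665, 0.746, -0.0, -0.0]
contact_force: [-0.3, 0.5, -3.1]
opening: 0.726
```

```bash
python3 -m pendant '[[[0,0,0],[0,0,0.0007],0.6],[[0,0,0],[0,0,0.0012],0.6],[[0,0,0],[0,0,0.0012],0.6],[[0,0,0],[0,0,0.0012],0.6]]'
```

```text
clock: 28.3
tool_pos: [0.5641, 0.2711, 0.063]
eef_rot: [-0.665, 0.747, -0.0, 0.0]
contact_force: [-2.5, -0.1, 5.7]
opening: 0.723
```

```bash
python3 -m pendant '[[[0,0,0],[0,0,-0.0005],0.75],[[0,0,0],[0,0,-0.0005],0.85],[[0,0,0],[0,0,-0.0005],1],[[0,0,0],[0,0,-0.01],1],[[0,0,0],[0,0,-0.04],1],[[0,0,0],[0,0,-0.085],1],[[0,0,0],[0,0,-0.13],1],[[0,0,0],[0.02,0,-0.17],1],[[0,0,0],[0.065,0,-0.18],1],[[0,0,0],[0.11,0,-0.18],1]]' && python3 -m pendant '[[[0,0,0],[0.04,0.03,0],1],[[0,0,0],[0.07,0.06,0],1],[[0,0,0],[0.1,0.09,0],1],[[0,0,0],[0.13,0.12,0],1],[[0,0,0],[0.15,0.14,0],1],[[0,0,0],[0.15,0.14,0],1],[[0,0,0],[0.15,0.14,0],1]]'
python3 - <<'E'
from h import *
s=cam("top"); im=s["image"].copy(); s["image"]=im
im2=cv2.resize(im,None,fx=3,fy=3,interpolation=cv2.INTER_CUBIC)
def box(c,L,W,z,yaw,col):
    a=np.radians(yaw);R=np.array([[np.cos(a),-np.sin(a)],[np.sin(a),np.cos(a)]])
    P=np.array([[L,W],[L,-W],[-L,-W],[-L,W]])/2@R.T+c
    cv2.polylines(im2,[((px(s,np.c_[P,[z]*4])+.5)*3).round().astype(int)],True,col,1)
box((.581,-.2605),.165,.046,.028,.9,(0,255,0))
box((.505,.414),.160,.064,.038,4.2,(0,0,255))
box((.5642,.2690),.094,.064,.081,-6.3,(255,0,255))
t=np.linspace(0,6.28,40)
for rr,z in((.06,.014),(.027,.033)):
    cv2.polylines(im2,[((px(s,np.c_[.5058+rr*np.cos(t),-.3995+rr*np.sin(t),z+0*t])+.5)*3).round().astype(int)],True,(0,255,0),1)
o=np.hstack([im2[360:690,320:720],im2[360:690,1030:1380]])
cv2.imwrite("pics/fin.png",o[:,:,::-1])
q=cam("scene"); save(q,"fin2",None,1.4)
E
```

```text
clock: 29.3
tool_pos: [0.5528, 0.1618, 0.2453]
eef_rot: [-0.666, 0.746, -0.001, 0.003]
contact_force: [-0.3, -0.3, 0.3]
opening: 0.999
clock: 30.0
tool_pos: [0.3958, 0.0287, 0.2428]
eef_rot: [-0.665, 0.747, -0.001, 0.001]
contact_force: [1.2, -0.5, -0.2]
opening: 0.998
```

View pics/fin.png

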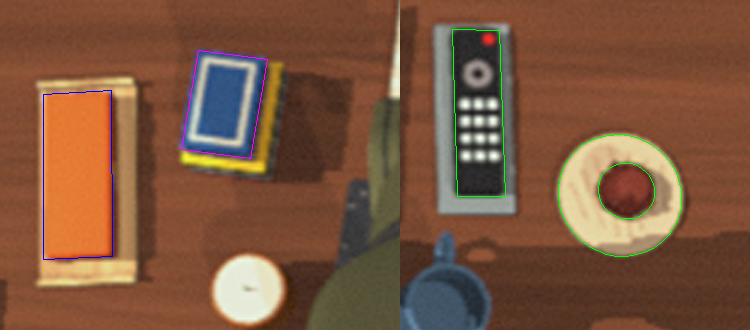

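View pics/fin2.png

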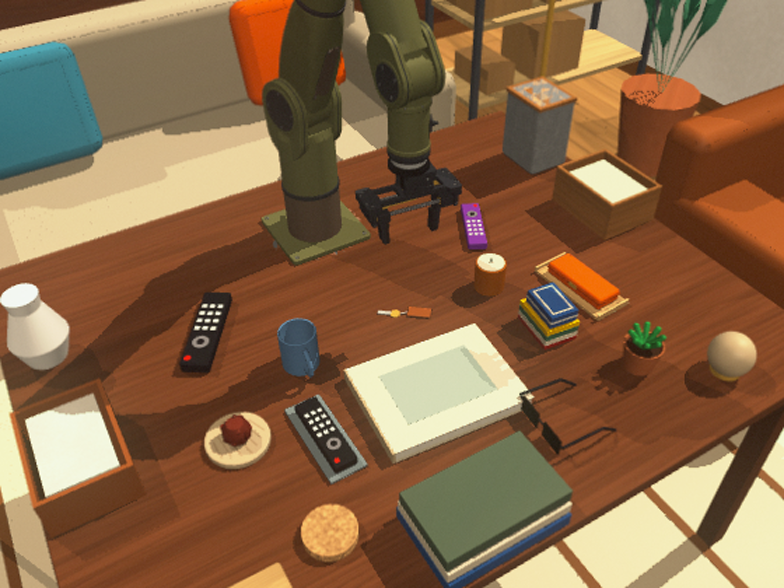

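```bash
python3 -m pendant '[[[0,0,0],[0,0,0],1],[[0,0,0],[0,0,0],1],[[0,0,0],[0,0,0],1]]'; python3 -c "
from plant import r
print(r.finish_job())"
```

```text
clock: 30.4
tool_pos: [0.3956, 0.0292, 0.242]
eef_rot: [-0.666, 0.746, -0.0, 0.0]
contact_force: [0.1, 0.1, -0.8]
opening: 1.0
the job is handed in; nothing more can be done
None
```

I took the pile apart, set all four things on their places and handed the job in at 30.4 s of the 112 s allowed. No verdict came back, so the checks below are mine.

- **Order:** I placed the remote on the slate first, then the rock on the dish, the glasses case in the tray and the card box on the game-box pile. I lowered each one slowly and let go at contact or within about a millimetre of it. The pile top came out about 51 mm above the table.
- **Position check:** In the last top view, outlines drawn at each place's middle lie on all four things to within about 2–4 mm. The limit is 15 mm.
- **Angle check:** A mid-job wrist picture showed the remote turned 2–3° from the slate's length. That is inside the 0.17 rad (about 10°) limit, so I left it. The case and card box line up with their places.
- **Bystanders and gripper:** The candle and mug look unmoved, judged by eye in the last pictures. The gripper is open and clear of everything.

No check failed. Where the measured positions and the pictures disagreed by 2–3 mm, I corrected before releasing.

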